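# Find the rubber mould that still holds its model and pile the empty ones

## Task

One of these three rubber casting moulds still has its metal model shut inside and the other two are empty: squeeze each across its width to feel which, for an empty mould gives and the one with the model stays firm. Lay the firm one flat in the grey tray, ready for cutting open, and pile the two empty ones, lying flat, squarely in the middle of the bare metal plate, one exactly on top of the other with the long sides of moulds and plate in line. Set the moulds down rather than dropping them, and leave the other things on the bench where they are.

Things in the scene. Friction and masses are not known exactly. Their poses are not given: they have to be found in the camera images.
- mould_a_centre (a point): red rubber casting mould, a block 76 x 48 x 30 mm (x, y, z) lying flat, pouring hole in one end (either end first will do). Point: its centre, 15 mm up. Squeezed across y, an empty one loses 1 mm of width per N, from 48 to 38 mm at 10 N, then holds (34 at 100 N); let go, it springs back. The one with the model keeps 43 to 47 mm and weighs 0.23 kg, an empty one 0.13. Look and name do not tell.
- mould_b_centre (a point): red rubber casting mould, a block 76 x 48 x 30 mm (x, y, z) lying flat, pouring hole in one end (either end first will do). Point: its centre, 15 mm up. Squeezed across y, an empty one loses 1 mm of width per N, from 48 to 38 mm at 10 N, then holds (34 at 100 N); let go, it springs back. The one with the model keeps 43 to 47 mm and weighs 0.23 kg, an empty one 0.13. Look and name do not tell.
- mould_c_centre (a point): red rubber casting mould, a block 76 x 48 x 30 mm (x, y, z) lying flat, pouring hole in one end (either end first will do). Point: its centre, 15 mm up. Squeezed across y, an empty one loses 1 mm of width per N, from 48 to 38 mm at 10 N, then holds (34 at 100 N); let go, it springs back. The one with the model keeps 43 to 47 mm and weighs 0.23 kg, an empty one 0.13. Look and name do not tell.
- mould_plate_top (a point): bare metal plate with four corner holes, 100 x 70 x 8 mm, lying flat on the bench and fixed there; this point is the centre of its top face, 8 mm above the bench; x along its length, y across it, z up
- grey_tray_floor (a point): open grey sheet-metal tray, 140 x 130 mm outside (x, y), walls 3 mm thick and 25 mm high, fixed to the bench; this point is the centre of its inner floor, 3 mm above the bench; x along the 140 mm side, z up
- steel_block: bystander: dark steel bench block 30 x 95 x 24 mm, origin at the centre of its underside, y along its length
- wax_red: bystander: red wax bar 12 x 108 x 12 mm, origin at the centre of its underside, y along its length
- dish_parts: bystander: round steel dish of small parts, 89 mm across and 25 mm high, origin at the centre of its underside
There are look-alikes about, which are no part of the job. What is shaped like the part that bears mould_a_centre but yellow is not meant.

How it is judged:
At the end, for the whole second after the job is handed in: The firm mould (told by its weight) flat on the grey tray's floor. The empty ones flat in a pile on the plate, either one below: lower centred on the plate within 12 mm, upper on lower within 8 mm; long axes within 8 degrees of each other, 9 of the plate's, either end first. All let go, at rest ((((horizontal distance between mould_b_centre and mould_plate_top below 0.012 m and z of mould_b_centre in the frame of mould_plate_top between 0.01 and 0.02 m and z of mould_c_centre in the frame of mould_plate_top between 0.039 and 0.051 m) and horizontal distance between mould_c_centre and mould_b_centre below 0.008 m and angle between the x axis of mould_c_centre and the x axis of mould_b_centre, either way round below 0.14 rad and angle between the x axis of each of mould_b_centre, mould_c_centre and the x axis of mould_plate_top, either way round below 0.16 rad and x of mould_a_centre in the frame of grey_tray_floor between -0.05 and 0.05 m and y of mould_a_centre in the frame of grey_tray_floor between -0.05 and 0.05 m and z of mould_a_centre in the frame of grey_tray_floor below 0.022 m and contact force between mould_a and grey_tray above 1.75 N) or ((horizontal distance between mould_c_centre and mould_plate_top below 0.012 m and z of mould_c_centre in the frame of mould_plate_top between 0.01 and 0.02 m and z of mould_b_centre in the frame of mould_plate_top between 0.039 and 0.051 m) and horizontal distance between mould_b_centre and mould_c_centre below 0.008 m and angle between the x axis of mould_b_centre and the x axis of mould_c_centre, either way round below 0.14 rad and angle between the x axis of each of mould_c_centre, mould_b_centre and the x axis of mould_plate_top, either way round below 0.16 rad and x of mould_a_centre in the frame of grey_tray_floor between -0.05 and 0.05 m and y of mould_a_centre in the frame of grey_tray_floor between -0.05 and 0.05 m and z of mould_a_centre in the frame of grey_tray_floor below 0.022 m and contact force between mould_a and grey_tray above 1.75 N) or ((horizontal distance between mould_c_centre and mould_plate_top below 0.012 m and z of mould_c_centre in the frame of mould_plate_top between 0.01 and 0.02 m and z of mould_a_centre in the frame of mould_plate_top between 0.039 and 0.051 m) and horizontal distance between mould_a_centre and mould_c_centre below 0.008 m and angle between the x axis of mould_a_centre and the x axis of mould_c_centre, either way round below 0.14 rad and angle between the x axis of each of mould_c_centre, mould_a_centre and the x axis of mould_plate_top, either way round below 0.16 rad and x of mould_b_centre in the frame of grey_tray_floor between -0.05 and 0.05 m and y of mould_b_centre in the frame of grey_tray_floor between -0.05 and 0.05 m and z of mould_b_centre in the frame of grey_tray_floor below 0.022 m and contact force between mould_b and grey_tray above 1.75 N) or ((horizontal distance between mould_a_centre and mould_plate_top below 0.012 m and z of mould_a_centre in the frame of mould_plate_top between 0.01 and 0.02 m and z of mould_c_centre in the frame of mould_plate_top between 0.039 and 0.051 m) and horizontal distance between mould_c_centre and mould_a_centre below 0.008 m and angle between the x axis of mould_c_centre and the x axis of mould_a_centre, either way round below 0.14 rad and angle between the x axis of each of mould_a_centre, mould_c_centre and the x axis of mould_plate_top, either way round below 0.16 rad and x of mould_b_centre in the frame of grey_tray_floor between -0.05 and 0.05 m and y of mould_b_centre in the frame of grey_tray_floor between -0.05 and 0.05 m and z of mould_b_centre in the frame of grey_tray_floor below 0.022 m and contact force between mould_b and grey_tray above 1.75 N) or ((horizontal distance between mould_a_centre and mould_plate_top below 0.012 m and z of mould_a_centre in the frame of mould_plate_top between 0.01 and 0.02 m and z of mould_b_centre in the frame of mould_plate_top between 0.039 and 0.051 m) and horizontal distance between mould_b_centre and mould_a_centre below 0.008 m and angle between the x axis of mould_b_centre and the x axis of mould_a_centre, either way round below 0.14 rad and angle between the x axis of each of mould_a_centre, mould_b_centre and the x axis of mould_plate_top, either way round below 0.16 rad and x of mould_c_centre in the frame of grey_tray_floor between -0.05 and 0.05 m and y of mould_c_centre in the frame of grey_tray_floor between -0.05 and 0.05 m and z of mould_c_centre in the frame of grey_tray_floor below 0.022 m and contact force between mould_c and grey_tray above 1.75 N) or ((horizontal distance between mould_b_centre and mould_plate_top below 0.012 m and z of mould_b_centre in the frame of mould_plate_top between 0.01 and 0.02 m and z of mould_a_centre in the frame of mould_plate_top between 0.039 and 0.051 m) and horizontal distance between mould_a_centre and mould_b_centre below 0.008 m and angle between the x axis of mould_a_centre and the x axis of mould_b_centre, either way round below 0.14 rad and angle between the x axis of each of mould_b_centre, mould_a_centre and the x axis of mould_plate_top, either way round below 0.16 rad and x of mould_c_centre in the frame of grey_tray_floor between -0.05 and 0.05 m and y of mould_c_centre in the frame of grey_tray_floor between -0.05 and 0.05 m and z of mould_c_centre in the frame of grey_tray_floor below 0.022 m and contact force between mould_c and grey_tray above 1.75 N)) and angle between each of mould_a_centre, mould_b_centre, mould_c_centre's own z axis and vertical below 0.1 rad and linear speed of each of mould_a, mould_b, mould_c below 0.02 m/s); the robot touches nothing.
It fails at once if a mould is dropped or thrown instead of being laid down (moves freely, faster than 0.7 m/s, as after a fall of 25 mm) ((contact force between the fingers and mould_a below 0.05 N and linear speed of mould_a above 0.7 m/s) or (contact force between the fingers and mould_b below 0.05 N and linear speed of mould_b above 0.7 m/s) or (contact force between the fingers and mould_c below 0.05 N and linear speed of mould_c above 0.7 m/s)).
It fails at once if the steel block, the red wax bar or the dish of parts is moved by more than 25 mm (distance of any of steel_block, wax_red, dish_parts from where it was at the start of the episode above 0.025 m).
It also fails if it takes over 64 s, if anything falls off the work surface, if the arm or the gripper's body presses on something with over 40 N, if the wrist force passes 120 N, or if a joint passes its speed limit or range.

## Robot

A 6-joint arm with a two-finger parallel gripper is mounted at the origin on a cart in front of the work surface, level with it; the furniture and walls round the work are solid. World frame = base frame: x ahead of the robot, y to its left, z up, the work surface at z = 0. Lengths are in m, angles in rad, forces in N, time in s.
With the tool pointing down it reaches from about 0.25 to 0.775 m from the base axis. Payload 4 kg.
Tool frame: the origin (TCP) lies between the finger pads; the fingertips stand bot.nose_length ahead of it and the grasp point (between the pads) is the TCP (bot.nose_length is the distance from the TCP to the fingertips, in m); z points along the fingers, y is the line along which they close (so a half turn about z gives the same grasp; the last joint's range is limited). The gripper opens to 85 mm and grips with 20 to 120 N. Pads are 22 mm wide; open, the fingers measure 114 mm over their backs; the gripper's body (76 mm by 85 mm) begins 54 mm behind the grasp point. The pads swing forward as they close: fully open they stand 13 mm farther back than shut.
Start: joints at [-1.374, 0.087, 1.371, -0, 1.684, -0.103], TCP at [0.162, -0.525, 0.25] pointing down, gripper open.
Joint ranges: [-3.1, 3.1], [-0.76, 2.03], [0.27, 2.55], [-1.08, 4.22], [0.17, 2.65], [-2.57, 2.57]. Speed limits (rad/s): [2.79, 2.79, 3.14, 3.14, 3.14, 3.14].

## Interface

Orientations are given as a unit quaternion [x, y, z, w].
In Python, from cell import bot, imaging gives the robot as it stands.
- The arm moves only by the shell command python3 -m handwheel 'ROWS' [FORCE]. ROWS is JSON, a list of rows, each a list of 3 entries, a list of its own where there are three numbers: the shift along the tool's x, y, z in m, then the turn about the tool's z in rad, then the opening in per cent of the stroke, from 0 (shut) to 100 (fully open). In form: [[[dx, dy, dz], spin, gripper], ...]. A call has 1 to 20 rows; each row shifts and turns the commanded pose from where the row before left it, along the tool's axes as they then stand; what a row does not reach is not made up. A row lasts 1/8 s, in which the tool goes at most 62.5 mm and 10.7 degrees, less where a joint would pass 70% of its speed; a pose out of reach is approached as far as the arm can. A call is refused whole if a number of a shift passes 0.0625 or a number of a turn 0.188, either way. A call with a gripper value outside its range is refused whole. The fingers move at their own pace and stop on an object; FORCE is the grip in N (left out, the last holds). Time passes only in rows, so rows that do not move let the fingers close. It gives the time, the measured TCP pose, the force, the opening and the grip force at its end, in the units of the state.
- bot.read_state(): the state, without advancing time (a new reading comes with each control period).
- imaging.camera(name): name is "scene" or "top"; returns a dict with "image" (384x512x3 uint8, red, green, blue), "range_z" (384x512 float32, m along the optical axis (not along the pixel's ray), 0 where there is no reading), "camera_matrix" (3x3 intrinsics, pixels), "rvec" (rotation vector, rad) and "tvec" (3), from world to camera coordinates, as OpenCV has them. Camera axes: x right, y down, z forward; pixel columns grow to the right and rows downward; lengths in m; the calibration is good to about 2 mm. A picture is of the moment at which its call begins.
- bot.sign_off(): hands the job in; it is judged then, once.
Trained networks look in a picture, given as the dict that the camera call returned (one of the last four; its "shot" number tells which), for a name from the list of things; names that differ only in an ending like _2 or _b are one class to them, and where a whole thing is asked for, a point or a joint stands for the part that bears it (a point fixed in the world has none). Each returns a list of dicts, best first, with "confidence" (0 to 1); they miss things now and then, are a little off and sometimes report something else, mostly with a low value. They report only what shows in the picture. A call takes as long as a camera call. They do not tell look-alikes from the thing itself.
- imaging.look_for(picture, label): "location" ([row, column] in pixels, amid what is visible of it).
The state is a dict: "t": time; "joint_positions": joint angles; "dq": joint speeds; "joint_efforts": joint torques, N m; "tool_pos": TCP position; "tcp_rot": TCP orientation; "force": force on the tool from outside, world axes, zero at the start; "moment": the same for the moment, N m; "gripper_width": finger opening in m; "grasp_force": force on a finger pad.
Only numpy, scipy, OpenCV 4.12 (cv2) and the standard library are available. Lean on these libraries where they do the work, as an engineer would, in place of code of your own. Each camera call takes 0.05 s, during which the arm holds its last target. There are 200 camera calls.

## Working session

There is one attempt and no reset: what is moved stays moved. The work goes in short steps, Python scripts to look and compute and a shell command to move; the robot and the scene stay as the last step left them, time stands still between calls to the robot, and variables do not carry over. Pictures are saved under pics/ and viewed, at most 10 in all, crops included, and the job is handed in when it is done.

```bash
mkdir -p pics; ls
cat > h.py <<'E'
import numpy as np, cv2
from cell import bot, imaging
def xyz(p,mask=None):
    K=p["camera_matrix"];R=cv2.Rodrigues(np.array(p["rvec"],float))[0];t=np.array(p["tvec"],float).ravel()
    z=p["range_z"].astype(float);v,u=np.indices(z.shape)
    c=np.stack([(u-K[0][2])/K[0][0]*z,(v-K[1][2])/K[1][1]*z,z],-1)
    w=(c-t)@R; w[z==0]=np.nan
    return w
E
python3 - <<'E'
from h import *
s=bot.read_state();print(s,bot.nose_length)
ps={}
for n in("top","scene"):
    p=imaging.camera(n);w=xyz(p);im=cv2.cvtColor(p["image"],cv2.COLOR_RGB2BGR)
    cv2.imwrite(f"pics/{n}0.png",im)
    for l in["mould_a_centre","mould_plate_top","grey_tray_floor","steel_block","wax_red","dish_parts"]:
        for d in imaging.look_for(p,l):
            r,c=map(int,d["location"]);print(n,l,r,c,round(d["confidence"],2),np.round(w[r,c],3))
E
```

```text
pics
{'t': 0.0, 'joint_positions': array([-1.37407528e+00,  8.79730906e-02,  1.37228691e+00, -2.06300958e-05,
        1.68363063e+00, -1.03121329e-01]), 'dq': array([-0.00088747,  0.00031555, -0.00085509, -0.00093214,  0.00156393,
        0.00200006]), 'joint_efforts': array([ 2.30153528e-03, -3.51868200e+01, -3.13265169e+01,  3.50815313e-06,
        1.08566487e-02, -9.62401828e-06]), 'tool_pos': array([ 0.16233858, -0.52500037,  0.24911265]), 'tcp_rot': array([ 9.88782371e-01,  1.49358971e-01, -6.39923690e-05, -1.14724954e-03]), 'force': array([ 0.18932274, -0.12734259,  0.12650889]), 'moment': array([-0.03788179,  0.00360875, -0.00516228]), 'grasp_force': 0.0, 'gripper_width': 0.08557395949882042} 0.019
top mould_a_centre 278 318 0.67 [ 0.363 -0.093  0.029]
top mould_a_centre 197 280 0.57 [0.597 0.015 0.028]
top mould_plate_top 191 337 0.77 [ 0.621 -0.159  0.005]
top grey_tray_floor 217 211 0.92 [0.539 0.22  0.002]
top steel_block 132 294 0.72 [ 0.799 -0.028  0.025]
top steel_block 139 333 0.68 [ 0.782 -0.15   0.011]
top wax_red 142 335 0.46 [ 0.773 -0.156  0.011]
top dish_parts 244 161 0.58 [0.457 0.363 0.009]
scene mould_a_centre 230 235 0.87 [0.599 0.002 0.031]
scene mould_a_centre 215 130 0.56 [ 0.373 -0.098  0.028]
scene mould_plate_top 301 196 0.78 [ 0.625 -0.175  0.008]
scene mould_plate_top 297 298 0.2 [ 0.8   -0.056  0.025]
scene grey_tray_floor 159 264 0.97 [ 0.522  0.239 -0.001]
scene steel_block 296 297 0.62 [ 0.797 -0.056  0.025]
scene wax_red 329 262 0.81 [ 0.773 -0.15   0.013]
scene dish_parts 228 236 0.7 [0.598 0.008 0.03 ]
scene dish_parts 114 267 0.69 [0.443 0.373 0.014]
```

Run:
```python
import cv2
a=cv2.imread("pics/top0.png");cv2.imwrite("pics/top1.png",cv2.resize(a[90:340,100:430],None,fx=2.4,fy=2.4,interpolation=cv2.INTER_CUBIC))
```

```text
(no output)
```

View pics/top1.png

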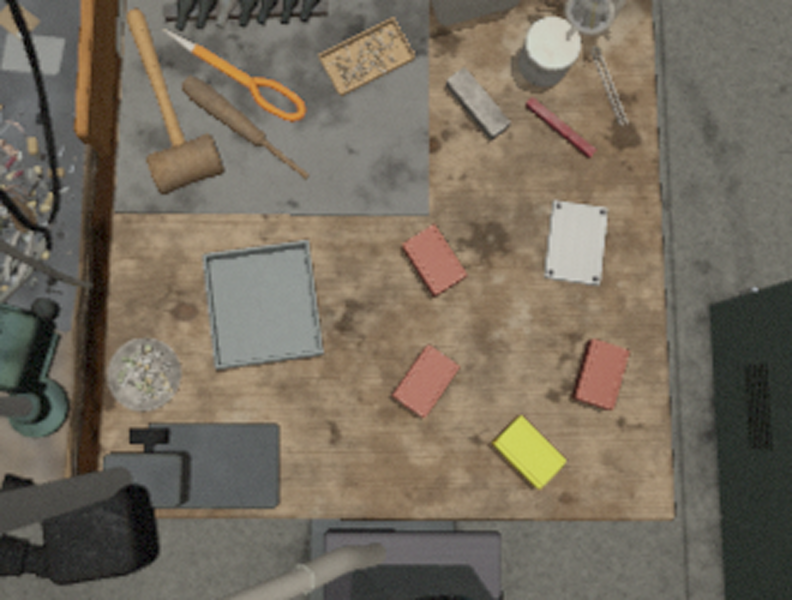

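View pics/scene0.png

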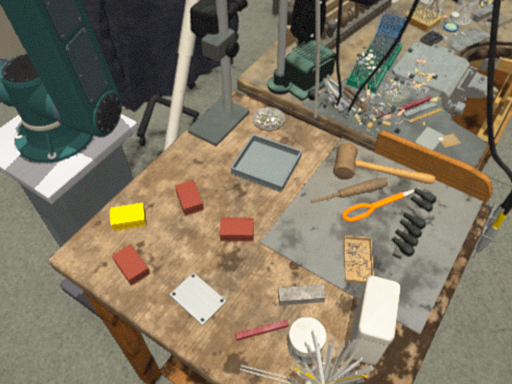

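The top crop shows three red blocks at crop pixels (434,260), (427,381) and (601,374), which are the moulds. The yellow block at (529,452) is the look-alike and is left out by its colour. The white plate is at (576,242), the tray at (263,305), the wax bar at (560,127) and the steel block at (477,103). Next I measure poses from the colour and depth data.

```bash
cat >> h.py <<'E'
def rects(p,zlo,zhi,kind):
    w=xyz(p);h=cv2.cvtColor(p["image"],cv2.COLOR_RGB2HSV).astype(int);z=w[...,2]
    inb=(w[...,0]>.25)&(w[...,0]<.76)&(abs(w[...,1])<.33)
    if kind=="red": m=((h[...,0]<8)|(h[...,0]>170))&(h[...,1]>105)
    else: m=(h[...,1]<40)&(h[...,2]>150)
    m=m&inb&(z>zlo)&(z<zhi)
    n,l,st,_=cv2.connectedComponentsWithStats(m.astype(np.uint8),connectivity=4)
    out=[]
    for i in range(1,n):
        if st[i,4]<60: continue
        q=w[l==i];(c,s,a)=cv2.minAreaRect((q[:,:2]*1000).astype(np.float32))
        if s[0]<s[1]: s=s[::-1];a+=90
        out.append((np.round(c,1),np.round(s,1),round((a+90)%180-90,1),round(np.median(q[:,2])*1000,1),np.round(np.median(q[:,:2],0)*1000,1)))
    return out
E
python3 - <<'E'
from h import *
p=imaging.camera("top")
print(np.array(p["camera_matrix"])[0,0], p["tvec"])
for r in rects(p,.022,.04,"red"):print("mould",r)
for r in rects(p,.002,.015,"w"):print("plate",r)
w=xyz(p);z=w[...,2]
m=(z>.018)&(z<.032)&(w[...,0]>.42)&(w[...,0]<.66)&(w[...,1]>.1)&(w[...,1]<.32)
q=w[m];print("tray",cv2.minAreaRect((q[:,:2]*1000).astype(np.float32)),m.sum())
p2=imaging.camera("scene")
for r in rects(p2,.022,.04,"red"):print("mould",r)
for r in rects(p2,.002,.015,"w"):print("plate",r)
E
```

```text
388.1961546470537 [0.07521668 0.59696415 1.07399557]
mould (array([ 455.7, -188.2]), array([73.4, 46.6]), -18.3, np.float64(30.6), array([ 454.8, -188.4]))
plate (array([ 621.9, -167.3]), array([99.4, 69.2]), -7.3, np.float64(8.9), array([ 622.6, -167.4]))
plate (array([555., 200.]), array([70. , 49.4]), 64.3, np.float64(4.3), array([559.5, 202.1]))
plate (array([504. , 203.7]), array([82.8, 50.4]), -88.0, np.float64(4.5), array([502.9, 197.3]))
tray ((539.6372680664062, 222.95005798339844), (142.728515625, 132.1923828125), 8.416040420532227) 297
mould (array([447.8,  23.1]), array([80.1, 47.2]), -35.5, np.float64(29.4), array([450.2,  21.4]))
mould (array([595.9,  12.8]), array([74.5, 48.1]), 33.2, np.float64(29.4), array([596.1,  11.3]))
mould (array([ 456.4, -189.2]), array([79.6, 47.6]), -17.8, np.float64(29.2), array([ 459.9, -190.5]))
plate (array([534.7, 232.1]), array([126.1, 106.4]), 8.7, np.float64(3.5), array([542.9, 239. ]))
plate (array([488.1, 190.7]), array([39.4, 26.8]), -75.6, np.float64(3.5), array([489.2, 190.8]))
plate (array([707.5, 174.3]), array([311.1, 104.8]), -89.9, np.float64(6.2), array([708.8, 153.3]))
plate (array([ 620.9, -166.7]), array([103.5,  70.9]), -8.4, np.float64(7.6), array([ 623.4, -168.1]))
```

```bash
cat >> h.py <<'E'
from scipy.spatial.transform import Rotation as Ro
def go(x,y,z,yaw):
    s=bot.read_state();R=Ro.from_quat(s["tcp_rot"]).as_matrix();cur=np.degrees(np.arctan2(R[1,0],R[0,0]))
    d=np.array([x,y,z])/1000-s["tool_pos"]
    sp=-((yaw-cur+90)%180-90)
    print("t",s["t"],"pos",s["tool_pos"].round(4),"yaw",cur.round(1),"w",round(s["gripper_width"],4),"F",round(s["grasp_force"],1),s["force"].round(1),"q6",s["joint_positions"][5].round(2))
    print("tool shift mm",((R.T@d)*1000).round(1),"spin rad",np.radians(sp).round(3))
E
python3 -c "
from h import *
go(456,-188.8,100,-18)"
```

```text
t 0.8 pos [ 0.1624 -0.5255  0.2504] yaw 17.2 w 0.085 F 0.0 [ 0.1  0.1 -0.6] q6 -0.1
tool shift mm [ 379.9 -235.   150.3] spin rad 0.614
```

```bash
python3 -m handwheel '[[[0.038,-0.0235,0.015],0,85],[[0.038,-0.0235,0.015],0,85],[[0.038,-0.0235,0.015],0,85],[[0.038,-0.0235,0.015],0,85],[[0.038,-0.0235,0.015],0,85],[[0.038,-0.0235,0.015],0,85],[[0.038,-0.0235,0.015],0,85],[[0.038,-0.0235,0.015],0,85],[[0.038,-0.0235,0.015],0,85],[[0.038,-0.0235,0.015],0,85],[[0,0,0],0.154,85],[[0,0,0],0.154,85],[[0,0,0],0.154,85],[[0,0,0],0.154,85],[[0,0,0],0,85]]' 30; python3 -c "
from h import *
go(456,-188.8,22,-18)"
```

```text
t: 2.68
tool_pos: [0.4561, -0.1888, 0.1004]
tcp_rot: [0.988, -0.157, 0.0, 0.0]
force: [-0.2, -0.3, 0.3]
gripper_width: 0.0726
grasp_force: 0.0
t 2.675 pos [ 0.4561 -0.1888  0.1004] yaw -18.0 w 0.0726 F 0.0 [-0.2 -0.3  0.3] q6 1.38
tool shift mm [-0.2  0.1 78.4] spin rad -0.0
```

```bash
python3 -m handwheel '[[[0,0,0.03],0,85],[[0,0,0.03],0,85],[[0,0,0.018],0,85],[[0,0,0],0,85],[[0,0,0],0,0],[[0,0,0],0,0],[[0,0,0],0,0],[[0,0,0],0,0],[[0,0,0],0,0],[[0,0,0],0,0],[[0,0,0],0,0]]' 30; python3 -c "
from h import *
go(621.5,-167,100,-7.8)"
```

```text
t: 4.05
tool_pos: [0.4575, -0.1891, 0.0248]
tcp_rot: [0.988, -0.157, 0.002, 0.0]
force: [-0.7, 2.5, 6.3]
gripper_width: 0.0371
grasp_force: 32.0
t 4.05 pos [ 0.4575 -0.1891  0.0248] yaw -18.1 w 0.0371 F 32.0 [-0.7  2.5  6.3] q6 1.38
tool shift mm [149.3 -71.9 -74.6] spin rad -0.179
```

Mould 1 at (456,-189) squeezed to 37 mm, so it is empty and goes to the plate.

```bash
python3 -m handwheel '[[[0,0,-0.015],0,0],[[0,0,-0.03],0,0],[[0,0,-0.03],0,0],[[0,0,0],-0.09,0],[[0,0,0],-0.089,0],[[0.04,-0.011,0],0,0],[[0.04,-0.011,0],0,0],[[0.04,-0.011,0],0,0],[[0.04,-0.011,0],0,0],[[0,0,0],0,0],[[0,0,0],0,0]]'; python3 -c "
from h import *
go(621.5,-167,36,-7.8)"
```

```text
t: 5.42
tool_pos: [0.6201, -0.1671, 0.0976]
tcp_rot: [0.998, -0.068, -0.0, 0.0]
force: [-0.2, -0.3, -1.2]
gripper_width: 0.0371
grasp_force: 30.4
t 5.425 pos [ 0.6201 -0.1671  0.0976] yaw -7.8 w 0.0371 F 30.4 [-0.2 -0.3 -1.2] q6 1.36
tool shift mm [ 1.4 -0.3 61.6] spin rad -0.001
```

```bash
python3 -m handwheel '[[[0.0014,0,0.025],0,0],[[0,0,0.025],0,0],[[0,0,0.008],0,0],[[0,0,0.003],0,0],[[0,0,0.002],0,0],[[0,0,0.001],0,0],[[0,0,0],0,0]]'; python3 -c "
from h import *
go(621.5,-167,33,-7.8)"
```

```text
t: 6.3
tool_pos: [0.6223, -0.1673, 0.0339]
tcp_rot: [0.998, -0.069, 0.0, 0.0]
force: [-1.0, -0.7, -0.6]
gripper_width: 0.0369
grasp_force: 30.4
t 6.3 pos [ 0.6223 -0.1673  0.0339] yaw -7.9 w 0.0369 F 30.4 [-1.  -0.7 -0.6] q6 1.36
tool shift mm [-0.9 -0.2  0.9] spin rad -0.001
```

```bash
python3 -m handwheel '[[[0,0,0.0012],0,0],[[0,0,0],0,0],[[0,0,0],0,50],[[0,0,0],0,65],[[0,0,0],0,78],[[0,0,0],0,78],[[0,0,0],0,78],[[0,0,-0.02],0,78],[[0,0,-0.04],0,78],[[0,0,-0.05],0,78],[[-0.05,0.03,-0.01],0,78],[[-0.05,0.03,0],0,78],[[-0.05,0.03,0],0,78],[[0,0,0],0,78]]'
python3 - <<'E'
from h import *
go(447.8,23,100,-35.5)
p=imaging.camera("top");w=xyz(p)
h=cv2.cvtColor(p["image"],cv2.COLOR_RGB2HSV).astype(int)
m=((h[...,0]<8)|(h[...,0]>170))&(h[...,1]>85);z=w[...,2]
n,l,st,_=cv2.connectedComponentsWithStats((m&(z>.02)&(z<.05)).astype(np.uint8),connectivity=4)
for i in range(1,n):
    if st[i,4]>60: print(cv2.minAreaRect((w[l==i][:,:2]*1000).astype(np.float32)),np.median(w[l==i][:,2]))
cv2.imwrite("pics/t2.png",cv2.resize(cv2.cvtColor(p["image"],cv2.COLOR_RGB2BGR)[140:290,240:400],None,fx=4,fy=4,interpolation=cv2.INTER_CUBIC))
E
```

```text
t: 8.05
tool_pos: [0.4583, -0.2371, 0.1536]
tcp_rot: [0.997, -0.071, 0.0, 0.001]
force: [0.2, 0.3, -1.2]
gripper_width: 0.0665
grasp_force: 0.0
t 8.05 pos [ 0.4583 -0.2371  0.1536] yaw -8.1 w 0.0665 F 0.0 [ 0.2  0.3 -1.2] q6 1.13
tool shift mm [ -47.1 -256.1   53.3] spin rad 0.478
((619.885009765625, -166.7606201171875), (46.514495849609375, 75.01530456542969), 81.1695785522461) 0.03833227919122184
((593.3461303710938, 13.334342956542969), (74.69966125488281, 47.0885009765625), 31.187244415283203) 0.03059512378891738
((446.4610595703125, 24.476415634155273), (46.43031311035156, 72.9359130859375), 55.28525924682617) 0.030793640670604576
```

View pics/t2.png

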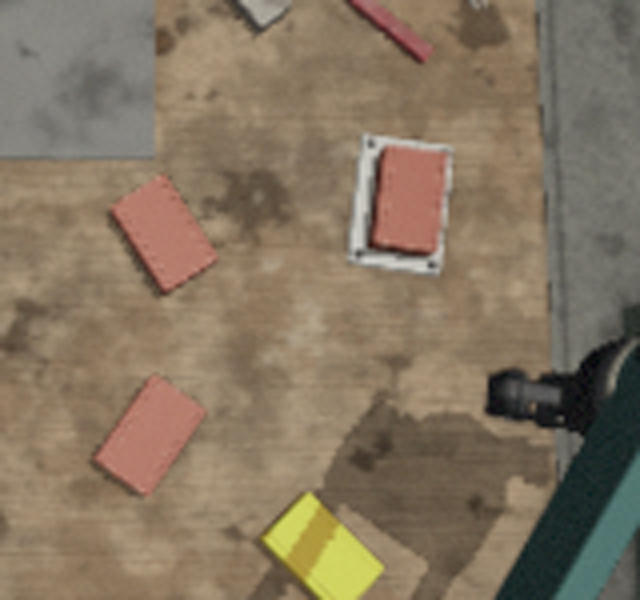

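The first empty mould lies on the plate at crop (409,200), measured within about 2 mm of the plate's centre and 2° of its axis. On to mould 2 at crop (150,435).

```bash
python3 -m handwheel '[[[-0.006,-0.032,0.006],0,85],[[-0.006,-0.032,0.006],0,85],[[-0.006,-0.032,0.006],0,85],[[-0.006,-0.032,0.006],0,85],[[-0.006,-0.032,0.006],0,85],[[-0.006,-0.032,0.006],0,85],[[-0.006,-0.032,0.006],0,85],[[-0.006,-0.032,0.006],0,85],[[0,0,0],0.12,85],[[0,0,0],0.12,85],[[0,0,0],0.12,85],[[0,0,0],0.12,85],[[0,0,0],0,85]]'; python3 -c "
from h import *
go(447,24,26,-35)"
```

```text
t: 9.72
tool_pos: [0.4498, 0.0251, 0.1052]
tcp_rot: [0.953, -0.302, 0.001, -0.0]
force: [0.3, 1.0, -0.5]
gripper_width: 0.0727
grasp_force: 0.0
t 9.725 pos [0.4498 0.0251 0.1052] yaw -35.2 w 0.0727 F 0.0 [ 0.3  1.  -0.5] q6 2.11
tool shift mm [-1.8  2.7 79.2] spin rad -0.003
```

```bash
python3 -m handwheel '[[[-0.002,0.003,0.03],0,85],[[0,0,0.03],0,85],[[0,0,0.019],0,85],[[0,0,0],0,85],[[0,0,0],0,0],[[0,0,0],0,0],[[0,0,0],0,0],[[0,0,0],0,0],[[0,0,0],0,0],[[0,0,0],0,0],[[0,0,0],0,0],[[0,0,-0.015],0,0],[[0,0,-0.03],0,0],[[0,0,-0.035],0,0],[[0,0,0],0,0]]'; python3 -c "
from h import *
go(540,223,100,8.4);go(620.5,-167,120,-8.5)"
```

```text
t: 11.6
tool_pos: [0.4472, 0.0227, 0.1084]
tcp_rot: [0.953, -0.304, 0.003, -0.001]
force: [0.5, -0.1, -2.2]
gripper_width: 0.0456
grasp_force: 31.9
t 11.6 pos [0.4472 0.0227 0.1084] yaw -35.4 w 0.0456 F 31.9 [ 0.5 -0.1 -2.2] q6 2.11
tool shift mm [ -40.3 -217.     8.9] spin rad -0.764
t 11.6 pos [0.4472 0.0227 0.1084] yaw -35.4 w 0.0456 F 31.9 [ 0.5 -0.1 -2.2] q6 2.11
tool shift mm [251.2  54.4 -10.2] spin rad -0.469
```

Mould 2 holds 45.6 mm and weighs about 2.2 N, so it is the firm one and goes to the tray.

```bash
python3 -m handwheel '[[[-0.005,-0.027,0],0,0],[[-0.005,-0.027,0],0,0],[[-0.005,-0.027,0],0,0],[[-0.005,-0.027,0],0,0],[[-0.005,-0.027,0],0,0],[[-0.005,-0.027,0],0,0],[[-0.005,-0.027,0],0,0],[[-0.005,-0.027,0],0,0],[[0,0,0],-0.153,0],[[0,0,0],-0.153,0],[[0,0,0],-0.153,0],[[0,0,0],-0.153,0],[[0,0,0],-0.152,0],[[0,0,0],0,0],[[0,0,0],0,0]]'; python3 -c "
from h import *
go(540,223,32,8.4)"
```

```text
t: 13.48
tool_pos: [0.5369, 0.222, 0.1039]
tcp_rot: [0.997, 0.072, -0.001, 0.0]
force: [0.0, 0.2, -1.3]
gripper_width: 0.0456
grasp_force: 31.9
t 13.475 pos [0.5369 0.222  0.1039] yaw 8.3 w 0.0456 F 31.9 [ 0.   0.2 -1.3] q6 1.72
tool shift mm [ 3.3 -0.6 71.9] spin rad -0.002
```

```bash
python3 -m handwheel '[[[0.003,0,0.03],0,0],[[0,0,0.03],0,0],[[0,0,0.01],0,0],[[0,0,0.003],0,0],[[0,0,0.001],0,0],[[0,0,0.001],0,0],[[0,0,0],0,0]]'; python3 -c "
from h import *
go(540,223,29,8.4)"
```

```text
t: 14.35
tool_pos: [0.541, 0.2229, 0.0309]
tcp_rot: [0.997, 0.073, 0.001, -0.0]
force: [0.7, -0.5, -2.2]
gripper_width: 0.0454
grasp_force: 31.9
t 14.35 pos [0.541  0.2229 0.0309] yaw 8.4 w 0.0454 F 31.9 [ 0.7 -0.5 -2.2] q6 1.72
tool shift mm [-1.  -0.3  1.9] spin rad 0.0
```

```bash
python3 -m handwheel '[[[0,0,0.001],0,0],[[0,0,0.001],0,0],[[0,0,0.001],0,0],[[0,0,0],0,0],[[0,0,0],0,60],[[0,0,0],0,72],[[0,0,0],0,72],[[0,0,0],0,72],[[0,0,-0.02],0,72],[[0,0,-0.04],0,72],[[0,0,-0.04],0,72],[[0,0,0],0,72]]'; python3 -c "
from h import *
go(594.8,13,110,32)"
```

```text
t: 15.85
tool_pos: [0.5431, 0.2235, 0.1319]
tcp_rot: [0.997, 0.073, 0.005, -0.001]
force: [0.4, 0.4, -0.4]
gripper_width: 0.0616
grasp_force: 0.0
t 15.85 pos [0.5431 0.2235 0.1319] yaw 8.4 w 0.0616 F 0.0 [ 0.4  0.4 -0.4] q6 1.72
tool shift mm [ 20.1 215.8  21.8] spin rad -0.412
```

```bash
python3 -m handwheel '[[[0.002,0.027,0.002],0,85],[[0.003,0.027,0.003],0,85],[[0.003,0.027,0.003],0,85],[[0.003,0.027,0.003],0,85],[[0.003,0.027,0.003],0,85],[[0.003,0.027,0.003],0,85],[[0.002,0.027,0.003],0,85],[[0.002,0.027,0.002],0,85],[[0,0,0],-0.137,85],[[0,0,0],-0.137,85],[[0,0,0],-0.138,85],[[0,0,0],0,85],[[0,0,0],0,85]]'; python3 -c "
from h import *
go(594.8,13,26,32)"
```

```text
t: 17.48
tool_pos: [0.5925, 0.0122, 0.1043]
tcp_rot: [0.961, 0.275, -0.001, -0.0]
force: [0.5, -0.2, 0.2]
gripper_width: 0.0727
grasp_force: 0.0
t 17.475 pos [0.5925 0.0122 0.1043] yaw 31.9 w 0.0727 F 0.0 [ 0.5 -0.2  0.2] q6 0.94
tool shift mm [ 2.5  0.5 78.3] spin rad -0.002
```

```bash
python3 -m handwheel '[[[0.0025,0,0.03],0,85],[[0,0,0.03],0,85],[[0,0,0.018],0,85],[[0,0,0],0,85],[[0,0,0],0,0],[[0,0,0],0,0],[[0,0,0],0,0],[[0,0,0],0,0],[[0,0,0],0,0],[[0,0,0],0,0],[[0,0,0],0,0],[[0,0,-0.015],0,0],[[0,0,-0.03],0,0],[[0,0,-0.055],0,0],[[0,0,0],0,0]]'
python3 - <<'E'
from h import *
go(620.5,-167,128,-8.5)
p=imaging.camera("top");w=xyz(p)
h=cv2.cvtColor(p["image"],cv2.COLOR_RGB2HSV).astype(int)
m=((h[...,0]<8)|(h[...,0]>170))&(h[...,1]>85);z=w[...,2]
n,l,st,_=cv2.connectedComponentsWithStats((m&(z>.02)&(z<.05)).astype(np.uint8),connectivity=4)
for i in range(1,n):
    if st[i,4]>60: print(cv2.minAreaRect((w[l==i][:,:2]*1000).astype(np.float32)),np.median(w[l==i][:,2]))
E
```

```text
t: 19.35
tool_pos: [0.599, 0.0131, 0.1349]
tcp_rot: [0.961, 0.276, 0.007, 0.003]
force: [-0.3, 0.9, -0.8]
gripper_width: 0.0367
grasp_force: 30.5
t 19.35 pos [0.599  0.0131 0.1349] yaw 32.0 w 0.0367 F 30.5 [-0.3  0.9 -0.8] q6 0.94
tool shift mm [-77.3 164.    7.4] spin rad 0.707
((619.4075927734375, -167.031005859375), (45.54280090332031, 74.73571014404297), 82.44801330566406) 0.03845605127243193
((539.3523559570312, 220.9359893798828), (73.99467468261719, 47.507389068603516), 9.060954093933105) 0.03376789486006536
```

Mould 3 squeezed to 36.7 mm, so it is empty as expected. The firm mould measures centred in the tray.

```bash
python3 -m handwheel '[[[-0.0095,0.0205,0],0,0],[[-0.0095,0.0205,0],0,0],[[-0.0095,0.0205,0],0,0],[[-0.0095,0.0205,0],0,0],[[-0.0095,0.0205,0],0,0],[[-0.0095,0.0205,0],0,0],[[-0.0095,0.0205,0],0,0],[[-0.0095,0.0205,0],0,0],[[0,0,0],0.141,0],[[0,0,0],0.141,0],[[0,0,0],0.141,0],[[0,0,0],0.141,0],[[0,0,0],0.141,0],[[0,0,0],0,0],[[0,0,0],0,0]]'; python3 -c "
from h import *
go(621.5,-167,70,-8.3)"
```

```text
t: 21.28
tool_pos: [0.6176, -0.1662, 0.1271]
tcp_rot: [0.997, -0.072, 0.0, 0.0]
force: [-0.5, 0.1, -1.4]
gripper_width: 0.0365
grasp_force: 30.5
t 21.275 pos [ 0.6176 -0.1662  0.1271] yaw -8.3 w 0.0365 F 30.5 [-0.5  0.1 -1.4] q6 1.36
tool shift mm [ 4.   0.2 57.1] spin rad 0.001
```

```bash
python3 -m handwheel '[[[0.0035,0,0.025],0,0],[[0,0,0.025],0,0],[[0,0,0.005],0,0],[[0,0,0.003],0,0],[[0,0,0.001],0,0],[[0,0,0.001],0,0],[[0,0,0.001],0,0],[[0,0,0],0,0]]'; python3 -c "
from h import *
go(621.5,-167,64,-8.3)"
```

```text
t: 22.28
tool_pos: [0.6217, -0.1667, 0.0681]
tcp_rot: [0.997, -0.073, 0.001, 0.0]
force: [-1.1, 0.4, 4.6]
gripper_width: 0.0363
grasp_force: 32.1
t 22.275 pos [ 0.6217 -0.1667  0.0681] yaw -8.4 w 0.0363 F 32.1 [-1.1  0.4  4.6] q6 1.37
tool shift mm [-0.1  0.3  4.1] spin rad -0.001
```

```bash
python3 -m handwheel '[[[0,0,0],0,0],[[0,0,0],0,50],[[0,0,0],0,65],[[0,0,0],0,78],[[0,0,0],0,78],[[0,0,0],0,78],[[0,0,-0.02],0,78],[[0,0,-0.04],0,78],[[0,0,-0.05],0,78],[[-0.05,0.02,-0.01],0,78],[[-0.05,0.02,0],0,78],[[-0.05,0.02,0],0,78],[[-0.03,0,0],0,78],[[0,0,0],0,78]]'
python3 - <<'E'
from h import *
p=imaging.camera("top");w=xyz(p)
h=cv2.cvtColor(p["image"],cv2.COLOR_RGB2HSV).astype(int)
m=((h[...,0]<8)|(h[...,0]>170))&(h[...,1]>85);z=w[...,2]
for lo,hi in((.02,.05),(.055,.09)):
  n,l,st,_=cv2.connectedComponentsWithStats((m&(z>lo)&(z<hi)).astype(np.uint8),connectivity=4)
  for i in range(1,n):
    if st[i,4]>60: print(cv2.minAreaRect((w[l==i][:,:2]*1000).astype(np.float32)),np.percentile(w[l==i][:,2],[5,50,95]))
a=cv2.resize(cv2.cvtColor(p["image"],cv2.COLOR_RGB2BGR)[130:290,140:400],None,fx=3,fy=3)
cv2.imwrite("pics/t3.png",a)
s=imaging.camera("scene")
for r in [1]:
  z=xyz(s);hh=cv2.cvtColor(s["image"],cv2.COLOR_RGB2HSV).astype(int);m=((hh[...,0]<8)|(hh[...,0]>170))&(hh[...,1]>105)&(z[...,2]>.062)&(z[...,2]<.08)
  q=z[m];print(cv2.minAreaRect((q[:,:2]*1000).astype(np.float32)))
cv2.imwrite("pics/s3.png",cv2.resize(cv2.cvtColor(s["image"],cv2.COLOR_RGB2BGR)[120:360,100:350],None,fx=2.5,fy=2.5))
E
```

```text
t: 24.02
tool_pos: [0.4331, -0.1997, 0.1881]
tcp_rot: [0.997, -0.074, 0.001, 0.001]
force: [0.8, 0.2, 0.5]
gripper_width: 0.0667
grasp_force: 0.0
((539.4379272460938, 220.9298095703125), (73.78231811523438, 47.095237731933594), 8.82701301574707) [0.0301296  0.03365223 0.03715476]
((620.1873168945312, -166.8395233154297), (47.131736755371094, 74.25653076171875), 81.29560852050781) [0.06218029 0.06854213 0.07217078]
((620.9924926757812, -167.87588500976562), (48.63505935668945, 77.20819091796875), 83.45843505859375)
```

View pics/t3.png

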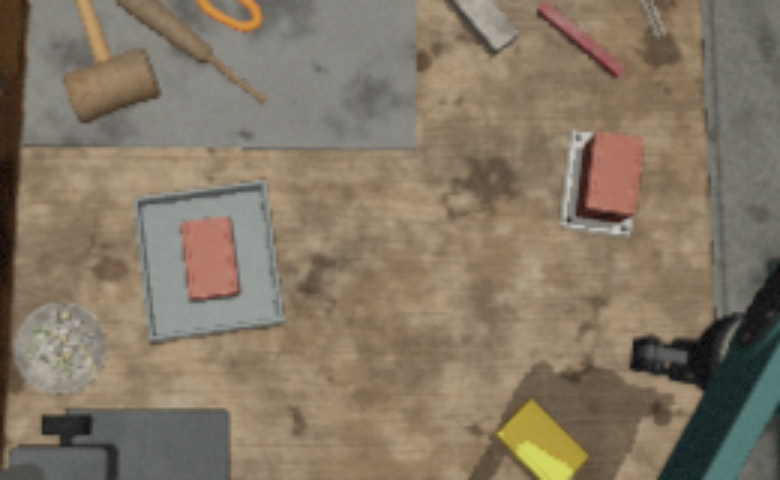

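View pics/s3.png

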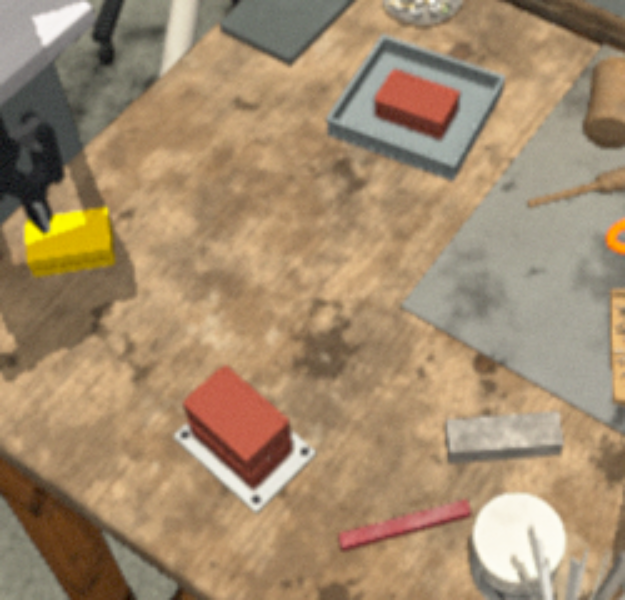

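The top view shows the pile on the plate at crop (610,178) and the firm mould in the tray at (210,258). The scene view shows the pile square at (238,425). The upper and lower moulds are about 1 mm apart, the bystanders haven't moved and the gripper is clear, so I hand in.

```bash
python3 -c "
from cell import bot
print(bot.sign_off())"
```

```text
the job is handed in; nothing more can be done
None
```

The job is handed in after about 24 s of robot time: the firm mould (45.6 mm when squeezed) lies flat in the grey tray, and the two empty ones (about 37 mm) are piled squarely on the plate, within about 2 mm of its centre.

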